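# Swap the cell in the tester and probe the new one

## Robot

A 6-joint arm with a two-finger parallel gripper is mounted at the origin on a cart in front of the work surface, level with it; the furniture and walls round the work are solid. World frame = base frame: x ahead of the robot, y to its left, z up, the work surface at z = 0. Lengths are in m, angles in rad, forces in N, time in s.
With the tool pointing down it reaches from about 0.275 to 1 m from the base axis. Payload 8.4 kg.
Tool frame: the origin (TCP) lies midway between the tips of the shut fingers; the grasp point (between the pads) lies 19 mm behind it; z points along the fingers, y is the line along which they close (so a half turn about z gives the same grasp; the last joint's range is limited). The gripper opens to 85 mm and grips with 20 to 120 N. Pads are 22 mm wide; open, the fingers measure 114 mm over their backs; the gripper's body (76 mm by 85 mm) begins 54 mm behind the grasp point. The pads swing forward as they close: fully open they stand 13 mm farther back than shut.
Start: joints at [1.269, 0.353, 1.633, -0, 1.155, -0.002], TCP at [0.185, 0.597, 0.231] pointing down, gripper open.
Joint ranges: [-2.63, 2.63], [-0.92, 2.1], [0.06, 2.66], [-1.3, 4.44], [0, 2.69], [-3.02, 3.02]. Speed limits (rad/s): [2.22, 2.22, 2.79, 3.14, 3.14, 3.14].

## Interface

Orientations are given as a unit quaternion [x, y, z, w].
In Python, from cell import manip gives the robot as it stands.
- The arm moves only by the tool send_rows, never from a script. Its argument "steps" is a list of rows, each an object with "linear": the shift along the world's x, y, z scaled (see below), a list of three; "rot": the turn, a rotation vector about the world's x, y, z scaled (see below), a list of three. A call has 1 to 12 rows; each row shifts and turns the commanded pose from where the row before left it; what a row does not reach is not made up. The controller multiplies each number of a shift by 0.4 m and each number of a turn by 60 degrees. A row lasts 1/10 s, in which the tool goes at most 50 mm and 8.59 degrees, less where a joint would pass 70% of its speed; a pose out of reach is approached as far as the arm can. A call with a number of a shift or a turn outside -1 to 1 is refused whole. A call with a gripper value outside its range is refused whole. "grip" is the opening, from 0 (shut) to 1 (fully open), set as the call begins (left out, the last holds). The fingers move at their own pace and stop on an object; "squeeze" is the grip in N (left out, the last holds). Time passes only in rows, so rows that do not move let the fingers close. It gives the time, the measured TCP pose, the force, the opening and the grip force at its end, in the units of the state.
- manip.read_state(): the state, without advancing time (a new reading comes with each control period).
- manip.snapshot(name): name is "scene" or "top" or "wrist"; returns a dict with "image" (480x640x3 uint8, red, green, blue), "K" (3x3 intrinsics, pixels), "world_from_camera" (4x4, takes a point from camera to world coordinates); the wrist camera has in their place "T_tool_cam" (4x4, takes a point from camera to tool coordinates, whose origin is the TCP and whose axes are the flange's). Camera axes: x right, y down, z forward; pixel columns grow to the right and rows downward; lengths in m; the calibration is good to about 2 mm. The wrist camera is an equidistant fisheye: a pixel r from the principal point sees the ray r / f radians off the axis. A picture is of the moment at which its call begins: read the wrist's pose just before it. There is no depth.
- manip.job_done(): hands the job in; it is judged then, once.
The state is a dict: "t": time; "joints": joint angles; "dq": joint speeds; "tau": joint torques, N m; "eef_pos": TCP position; "tcp_rot": TCP orientation; "wrist_force": force on the tool from outside, world axes, zero at the start; "torque": the same for the moment, N m; "width": opening from 0.0 (shut) to 1.0 (fully open); "finger_force": force on a finger pad.
Only numpy, scipy, OpenCV 4.12 (cv2) and the standard library are available. Lean on these libraries where they do the work, as an engineer would, in place of code of your own. Each camera call takes 0.05 s, during which the arm holds its last target. There are 200 camera calls.

## Task

Swap the battery cell standing in the tester's drawn-out carriage with the next cell from the full rack, the one beside the rack's handle, so that each stands upright and fully seated in the other's place; then push the carriage fully home so that the new cell stands under the brass guide ring. Then take the spring probe from its stand and lower its rod through the ring without ever touching the ring or its arm (they are live), until the tip presses on the cell and the spring plunger is about half way in. Finish while holding the probe there by its handle, upright and centred in the ring, without letting go; leave the other cells and the things lying around where they are.

Things in the scene. Friction and masses are not known exactly. Their poses are not given: they have to be found in the camera images.
- tester: Cell tester, fixed to the bench: grey base plate 250 x 100 x 10 mm; origin at the centre of its underside on the bench top, x along the slide away from the robot side (carriage goes home towards +x), z up. At its +x end a column (x 88 to 118 mm, 60 mm wide) carries a flat guide arm 52 mm wide that reaches forward to x = 12 mm, at z 112 to 124 mm, with a vertical through hole and a brass ring on top of it.
- guide_mouth (a point): Centre of the upper mouth of the guide ring, on the axis of the hole, 131 mm above the bench. The hole has bore diameter 20 mm, runs straight down from z = 131 to z = 112 mm, and is on the tester's centre line at tester x = 40 mm. The ring's outer diameter is 33 mm.
- nest_floor (a point): Centre of the floor of the round pocket in the carriage's black block, 29 mm above the bench; it moves with the carriage. Pocket diameter 25 mm with a conical lead-in, 31 mm wide at the top and 4.5 mm deep, mouth at z = 56 mm (27 mm deep); a seated cell stands with its top at z = 99 mm. The block is 46 mm along the slide and 56 mm across. Drawn out, the pocket is at tester x = -45 mm; home, right under the guide ring at +40 mm.
- carriage_knob (a point): Middle of the black push knob of the carriage, 73 mm above the bench: upright round knob of diameter 28 mm from z = 60 to 86 mm on a 12 mm post, 58 mm from the pocket's axis on the robot's side (tester -x). Push it towards tester +x.
- carriage (a joint): Travel of the carriage in m: 0 drawn out (as at the start), 0.085 home against the stop. Slides with about 3 N of friction and stays where it is left.
- rack: Grey rack block 142 x 50 x 32 mm, fixed to the bench, with three round pockets in a row along its x at -45, 0 and +45 mm, all full at the start; origin at the centre of its underside. A steel loop handle sticks out 26 mm from its -x end (the end towards the robot), 20 mm high.
- rack_end_hole (a point): Centre of the floor of the rack pocket beside the handle (rack x = -45 mm), 5 mm above the bench. Pocket diameter 25 mm with a conical lead-in, 31 mm wide at the top and 4.5 mm deep, mouth at z = 32 mm (27 mm deep); a seated cell's top is at z = 75 mm.
- cell_tester: Round purple battery cell, 21.4 mm diameter, 70 mm long, about 70 g, that stands in the carriage pocket at the start; origin at the centre of its lower end, z along its axis to its upper end. It can be stood on its end on the bench meanwhile.
- cell_next: The same sort of cell, standing at the start in the rack pocket beside the handle. Origin at the centre of its lower end, z to its upper end.
- cell_mid: The same sort of cell in the rack's middle pocket (45 mm from the pocket beside the handle); stays there.
- cell_far: The same sort of cell in the rack's third pocket, farthest from the handle; stays there.
- probe_stand: Probe stand, fixed: steel base 76 x 76 x 10 mm with an upright aluminium tube of outer diameter 33 mm, bore 21 mm, its rim 88 mm above the bench; origin at the centre of its underside.
- probe: Cordless spring probe, about 100 g, standing in the stand's tube with its shoulder on the rim. Origin on its axis at the underside of the shoulder (30 mm diameter, 6 mm thick), z up along its axis. Above: grey handle with black ribs, of diameter 22 mm from z = 10 to 70 mm, top at 76 mm. Below: a 15 mm boss 6 mm long, then a steel rod of diameter 8 mm down to z = -56 mm, then the brass plunger of diameter 5 mm to z = -70 mm.
- probe_tip (a point): Lower end of the probe's plunger: on the probe's axis, 70 mm below the shoulder with the plunger out; moves up into the rod when pressed.
- plunger (a joint): How far the plunger is pressed in, m: 0 out, 0.010 fully in. Spring: 0.5 N to start, 3 N fully in.
- multimeter: Hand multimeter 165 x 82 x 43 mm lying on the left of the bench, bystander; origin at the centre of its underside.
- tape_roll: Tape roll, 72 mm diameter, 25 mm high, lying flat on the right of the bench, bystander; origin at the centre of its underside.
- pack: Row of four cells joined, 71 x 86 x 21 mm, lying on the left of the bench, bystander; origin at the centre of its underside.
- guide_arm: Guide arm of the tester with its column and brass ring, fixed part of the tester; its origin and axes are those of tester. The part that the probe must not touch.

How it is judged:
On the way, in this order (a step that is already met when the one before it is completed fails the run):
1. the two cells have changed places: the tester's old cell is seated in the rack pocket beside the handle, the rack's cell is seated in the carriage, both let go (horizontal distance between cell_tester and rack_end_hole below 0.004 m and height (world z) of cell_tester below 0.008 m and angle between each of cell_tester, cell_next's own z axis and vertical below 0.12 rad and horizontal distance between cell_next and nest_floor below 0.004 m and height (world z) of cell_next below 0.032 m and contact force between the fingers and cell_tester below 0.1 N and contact force between the fingers and cell_next below 0.1 N), for 0.2 s.
2. the carriage is pushed home (value of joint carriage above 0.082 m), for 0.2 s.
At the end, for the whole second after the job is handed in: Both cells seated upright in each other's pocket (4 mm, 0.12 rad), untouched; carriage home (82 of 85 mm); the fingers still hold the probe (over 2 N) at rest, tip within 3.5 mm of the ring's axis, upright within 0.1 rad, on the cell with the plunger 2 to 8.5 mm in, clear of the ring (all of step 1 and value of joint carriage above 0.082 m and horizontal distance between probe_tip and guide_mouth below 0.0035 m and angle between probe's own z axis and vertical below 0.1 rad and value of joint plunger between 0.002 and 0.0085 m and contact force between probe and cell_next above 0.2 N and contact force between the fingers and probe above 2 N and linear speed of probe below 0.01 m/s and contact force between probe and guide_arm below 0.1 N); the arm keeps its last pose, push and grip.
It fails at once if the probe touches the guide ring or its arm (contact force between probe and guide_arm above 0.3 N).
It fails at once if another cell of the rack is disturbed (distance of any of cell_mid, cell_far from where it was at the start of the episode above 0.01 m).
It fails at once if the multimeter, the tape roll or the cell row is shifted (distance of any of multimeter, tape_roll, pack from where it was at the start of the episode above 0.02 m).
It also fails if it takes over 72 s, if anything falls off the work surface, if the arm or the gripper's body presses on something with over 40 N, if the wrist force passes 120 N, or if a joint passes its speed limit or range.

## Working session

There is one attempt and no reset: what is moved stays moved. The work goes in short steps, Python scripts to look and compute and a tool call to move; the robot and the scene stay as the last step left them, time stands still between calls to the robot, and variables do not carry over. Pictures are saved under pics/ and viewed, at most 12 in all, crops included, and the job is handed in when it is done.

Besides the shell and the picture viewer there is one more tool, called after "Request:" as name([rows], argument=value, ...), one row to a line, values as JSON. send_rows: Moves the arm, as the interface text tells. Its arguments: {"type":"object","properties":{"steps":{"type":"array"},"grip":{"type":"number"},"squeeze":{"type":"number"}},"required":["steps"]}

```bash
ls; mkdir -p pics
python3 - <<'E'
from cell import manip
import cv2,numpy as np
s=manip.read_state();print({k:np.round(v,3).tolist() for k,v in s.items()})
for n in("top","scene"):
    d=manip.snapshot(n);cv2.imwrite(f"pics/{n}0.png",d["image"][:,:,::-1]);print(n,d["K"],d["world_from_camera"])
E
```

```text
pics
{'t': 0.0, 'joints': [1.269, 0.354, 1.634, 0.0, 1.155, -0.002], 'dq': [-0.0, 0.0, 0.001, 0.001, -0.001, -0.001], 'tau': [-0.002, -60.524, -34.207, -0.0, 0.009, 0.0], 'eef_pos': [0.184, 0.597, 0.231], 'tcp_rot': [0.149, 0.989, -0.001, -0.0], 'wrist_force': [-0.613, 0.868, 0.258], 'torque': [0.065, 0.027, -0.005], 'finger_force': 0.0, 'width': 0.999}
top [[599.82622468   0.         305.76433897]
 [  0.         599.82622468 236.17577879]
 [  0.           0.           1.        ]] [[ 0.02421058 -0.99260195  0.11897572  0.35808952]
 [-0.99968175 -0.02488175 -0.00415887  0.04222836]
 [ 0.00708843 -0.11883717 -0.99288845  1.92093995]
 [ 0.          0.          0.          1.        ]]
scene [[441.95927429   0.         317.5836962 ]
 [  0.         441.95927429 243.55925271]
 [  0.           0.           1.        ]] [[ 0.9082409  -0.29067177  0.30101227  0.25072144]
 [-0.41838861 -0.64290128  0.64158313 -0.66416787]
 [ 0.00703107 -0.70865215 -0.70552299  0.88762527]
 [ 0.          0.          0.          1.        ]]
```

View pics/top0.png

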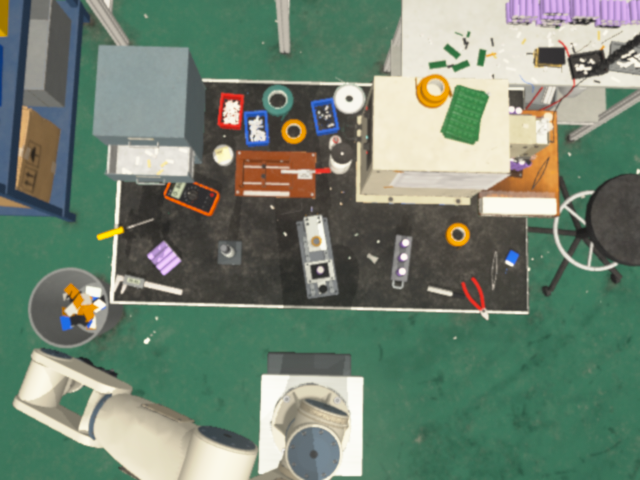

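View pics/scene0.png

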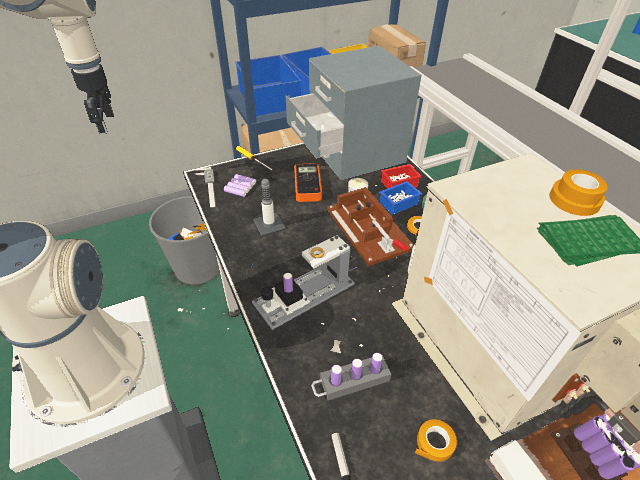

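The top view shows the tester with its ring near (316,241) and its cell near (320,270). The rack cells are near (404,240), (403,257) and (402,272), with the handle at (398,285), so cell_next is the one at (402,272). The probe stand is near (229,252).

```bash
cat > h.py <<'E'
import numpy as np,cv2
from cell import manip
from scipy.spatial.transform import Rotation as R
def cast(o,d,z): return o+d*(z-o[2])/d[2]
def pin(d,u,v,z):
    T=d["world_from_camera"];r=T[:3,:3]@np.linalg.solve(d["K"],[u,v,1.]);return cast(T[:3,3],r,z)
def wrist():
    s=manip.read_state();d=manip.snapshot("wrist")
    W=np.eye(4);W[:3,:3]=R.from_quat(s["tcp_rot"]).as_matrix();W[:3,3]=s["eef_pos"]
    d["T"]=W@d["T_tool_cam"];return s,d
def fish(d,u,v,z):
    K=d["K"];x=(u-K[0,2])/K[0,0];y=(v-K[1,2])/K[1,1];r=np.hypot(x,y)+1e-12
    c=np.array([x/r*np.sin(r),y/r*np.sin(r),np.cos(r)]);return cast(d["T"][:3,3],d["T"][:3,:3]@c,z)
def proj(d,p):
    K=d["K"];c=np.linalg.inv(d["T"])@np.r_[p,1];n=np.hypot(c[0],c[1])+1e-12;a=np.arctan2(n,c[2])
    return K[0,0]*a*c[0]/n+K[0,2],K[1,1]*a*c[1]/n+K[1,2]
E
python3 - <<'E'
from h import *
d=manip.snapshot("top");np.save("pics/t.npy",d["image"])
for n,u,v,z in [("ring",316,241,.131),("cellT",320,270,.099),("next",402,272,.075),("mid",403,257,.075),("far",404,240,.075),("probe",227,249,.16),("standbase",229.5,252.5,.01)]:print(n,pin(d,u,v,z).round(3))
s,w=wrist();print(w["K"],w["T_tool_cam"])
im=cv2.resize(d["image"][190:310,200:440],None,fx=3.3,fy=3.3,interpolation=cv2.INTER_CUBIC);cv2.imwrite("pics/tc.png",im[:,:,::-1])
E
```

```text
ring [0.559 0.004 0.131]
cellT [ 0.474 -0.011  0.099]
next [ 0.476 -0.265  0.075]
mid [ 0.522 -0.267  0.075]
far [ 0.575 -0.27   0.075]
probe [0.525 0.266 0.16 ]
standbase [0.528 0.277 0.01 ]
[[371.64829954   0.         316.43772319]
 [  0.         371.64829954 246.24265253]
 [  0.           0.           1.        ]] [[ 1.36252262e-04 -9.48052666e-01 -3.18113383e-01  8.20403395e-02]
 [ 9.99999638e-01  3.96291534e-04 -7.52728569e-04 -1.96971972e-04]
 [ 8.39691967e-04 -3.18113166e-01  9.48052377e-01 -1.42281985e-01]
 [ 0.00000000e+00  0.00000000e+00  0.00000000e+00  1.00000000e+00]]
```

View pics/tc.png

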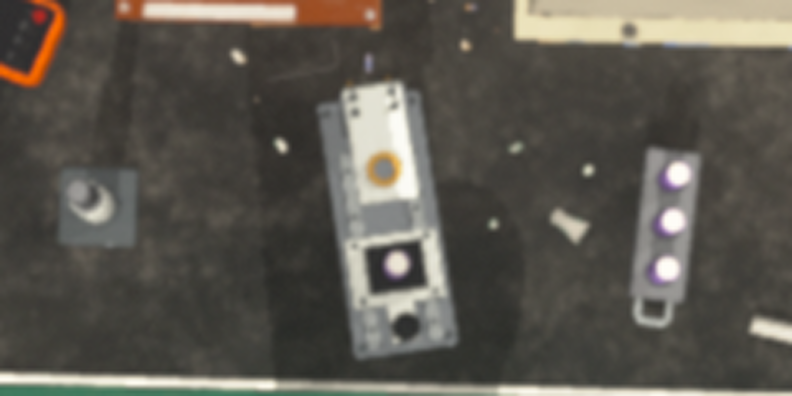

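Crop positions: cell top (397,263), ring (384,169), next cell top (667,269), probe top (82,192). The tester is yawed about +10° and the rack about −4°. I'll move above the tester's cell.

Request:
send_rows([
  {"linear":[0.052,-0.108,0.004],"rot":[0,0,0.032]},
  {"linear":[0.052,-0.108,0.004],"rot":[0,0,0.032]},
  {"linear":[0.052,-0.108,0.004],"rot":[0,0,0.032]},
  {"linear":[0.052,-0.108,0.004],"rot":[0,0,0.032]},
  {"linear":[0.052,-0.108,0.004],"rot":[0,0,0.032]},
  {"linear":[0.052,-0.108,0.004],"rot":[0,0,0.032]},
  {"linear":[0.052,-0.108,0.004],"rot":[0,0,0.032]},
  {"linear":[0.052,-0.108,0.004],"rot":[0,0,0.032]},
  {"linear":[0.052,-0.108,0.004],"rot":[0,0,0.032]},
  {"linear":[0.052,-0.108,0.004],"rot":[0,0,0.032]},
  {"linear":[0.052,-0.108,0.004],"rot":[0,0,0.032]},
  {"linear":[0.052,-0.108,0.004],"rot":[0,0,0.032]},
], grip=1)

```text
t: 1.4
eef_pos: [0.4346, 0.0768, 0.2508]
tcp_rot: [-0.052, 0.999, 0.0, 0.0]
wrist_force: [1.0, 0.5, -0.7]
width: 1.0
finger_force: 0.0
```

Request:
send_rows([
  {"linear":[0.052,-0.108,0.004],"rot":[0,0,0.032]},
  {"linear":[0.052,-0.108,0.004],"rot":[0,0,0.032]},
  {"linear":[0,0,0],"rot":[0,0,0]},
  {"linear":[0,0,0],"rot":[0,0,0]},
])

```text
t: 1.8
eef_pos: [0.4757, -0.0086, 0.2534]
tcp_rot: [-0.083, 0.997, 0.0, -0.0]
wrist_force: [-0.5, -0.1, -0.8]
width: 0.998
finger_force: 0.0
```

Run:
```python
from h import *
s,w=wrist();print(s["t"],s["eef_pos"],s["tcp_rot"])
print(proj(w,[.474,-.011,.099]),proj(w,[.559,.004,.131]))
cv2.imwrite("pics/w1.png",w["image"][:,:,::-1])
```

```text
1.8 [ 0.47569056 -0.00857553  0.25338822] [-8.30147186e-02  9.96548235e-01  1.76179631e-04 -3.74147906e-04]
(np.float64(314.1711357786287), np.float64(224.13222558936403)) (np.float64(315.0313497477765), np.float64(334.73595853772974))
```

View pics/w1.png

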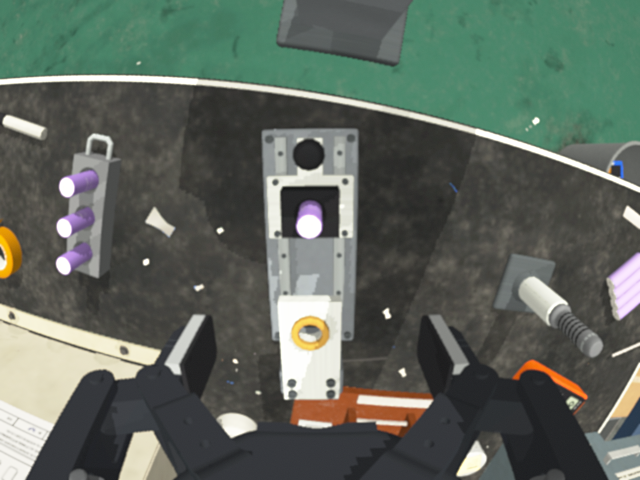

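The wrist view shows everything: tester cell top at (309,228), ring at (310,333), knob (308,155), rack cell tops at (67,186), (67,228) and (66,262), and the stand tube near (540,297). Next I'll measure the centres by masks.

```bash
cat >> h.py <<'E'
def blob(im,m,c,rad):
    yy,xx=np.mgrid[:480,:640];m=(m&(np.hypot(xx-c[0],yy-c[1])<rad)).astype(np.uint8)
    cs,_=cv2.findContours(m,cv2.RETR_EXTERNAL,cv2.CHAIN_APPROX_NONE);k=max(cs,key=cv2.contourArea)
    return cv2.fitEllipse(cv2.convexHull(k)) if len(k)>=5 else None
def masks(im):
    i=im.astype(int);hsv=cv2.cvtColor(im,cv2.COLOR_RGB2HSV).astype(int)
    return dict(white=(hsv[...,2]>215)&(hsv[...,1]<50),brass=(hsv[...,0]>12)&(hsv[...,0]<30)&(hsv[...,1]>110)&(hsv[...,2]>110),dark=hsv[...,2]<45)
E
python3 - <<'E'
from h import *
s,w=wrist();im=w["image"];M=masks(im)
P={}
for n,k,c,r,z in [("cellT","white",(309,228),22,.099),("ring","brass",(310,333),26,.128),("knob","dark",(308,155),19,.086),("next","white",(67,186),14,.075),("mid","white",(67,228),14,.075),("far","white",(66,262),14,.075)]:
    e=blob(im,M[k],c,r)
    P[n]=fish(w,*e[0],z);print(n,np.round(e[0],1),np.round(e[1],1),P[n].round(4))
for a,b in(("cellT","ring"),("knob","ring"),("next","far")):
    v=P[b]-P[a];print(a,b,np.hypot(*v[:2]),np.degrees(np.arctan2(v[1],v[0])))
print(R.from_quat(s["tcp_rot"]).as_matrix().round(4))
E
```

```text
cellT [307.5 226.4] [23.8 24.1] [ 0.4764 -0.0151  0.099 ]
ring [308.5 333.1] [33.3 37. ] [ 5.597e-01 -3.000e-04  1.280e-01]
knob [307.3 154.5] [28.1 29.4] [ 0.4189 -0.025   0.086 ]
next [ 65.7 186.9] [14.6 19.8] [ 0.4799 -0.2678  0.075 ]
mid [ 63.  227.4] [13.8 18.9] [ 0.5244 -0.2728  0.075 ]
far [ 62.1 264.9] [12.8 17.9] [ 0.5689 -0.2779  0.075 ]
cellT ring 0.08463578414619463 10.094010130981268
knob ring 0.14297652887845927 9.96566661003857
next far 0.08951063216508294 -6.513675231304289
[[-9.859e-01 -1.671e-01 -1.000e-03]
 [-1.671e-01  9.859e-01  4.000e-04]
 [ 9.000e-04  6.000e-04 -1.000e+00]]
```

Request:
send_rows([
  {"linear":[0.002,-0.016,-0.11],"rot":[0,0,0.006]},
  {"linear":[0,0,-0.11],"rot":[0,0,0]},
  {"linear":[0,0,-0.11],"rot":[0,0,0]},
  {"linear":[0,0,-0.11],"rot":[0,0,0]},
  {"linear":[0,0,-0.031],"rot":[0,0,0]},
  {"linear":[0,0,0],"rot":[0,0,0]},
])

```text
t: 2.5
eef_pos: [0.4751, -0.013, 0.0642]
tcp_rot: [-0.089, 0.996, 0.0, -0.002]
wrist_force: [0.2, -0.4, 0.0]
width: 0.999
finger_force: 0.0
```

Request:
send_rows([
  {"linear":[0,0,0],"rot":[0,0,0]},
  {"linear":[0,0,0],"rot":[0,0,0]},
  {"linear":[0,0,0],"rot":[0,0,0]},
  {"linear":[0,0,0],"rot":[0,0,0]},
  {"linear":[0,0,0],"rot":[0,0,0]},
  {"linear":[0,0,0],"rot":[0,0,0]},
  {"linear":[0,0,0],"rot":[0,0,0]},
  {"linear":[0,0,0],"rot":[0,0,0]},
], grip=0, squeeze=30)

```text
t: 3.3
eef_pos: [0.4773, -0.0141, 0.0662]
tcp_rot: [-0.088, 0.996, -0.0, 0.001]
wrist_force: [-0.9, -0.2, 8.6]
width: 0.241
finger_force: 30.0
```

Request:
send_rows([
  {"linear":[0,0,0.08],"rot":[0,0,0]},
  {"linear":[0,0,0.12],"rot":[0,0,0]},
  {"linear":[-0.035,-0.105,0],"rot":[0,0,0]},
  {"linear":[-0.035,-0.105,0],"rot":[0,0,0]},
  {"linear":[-0.035,-0.105,0],"rot":[0,0,0]},
  {"linear":[0,0,-0.1],"rot":[0,0,0]},
  {"linear":[0,0,-0.1],"rot":[0,0,0]},
  {"linear":[0,0,-0.05],"rot":[0,0,0]},
  {"linear":[0,0,-0.016],"rot":[0,0,0]},
  {"linear":[0,0,0],"rot":[0,0,0]},
  {"linear":[0,0,0],"rot":[0,0,0]},
])

```text
t: 4.4
eef_pos: [0.4351, -0.1402, 0.0395]
tcp_rot: [-0.088, 0.996, -0.0, 0.0]
wrist_force: [-0.2, 0.1, -0.8]
width: 0.239
finger_force: 29.9
```

Run:
```python
from h import *
s,w=wrist();print(s["eef_pos"],s["wrist_force"])
cv2.imwrite("pics/w2.png",w["image"][:,:,::-1])
```

```text
[ 0.43512875 -0.14017907  0.03953335] [-0.1746792   0.10028958 -0.80307759]
```

View pics/w2.png

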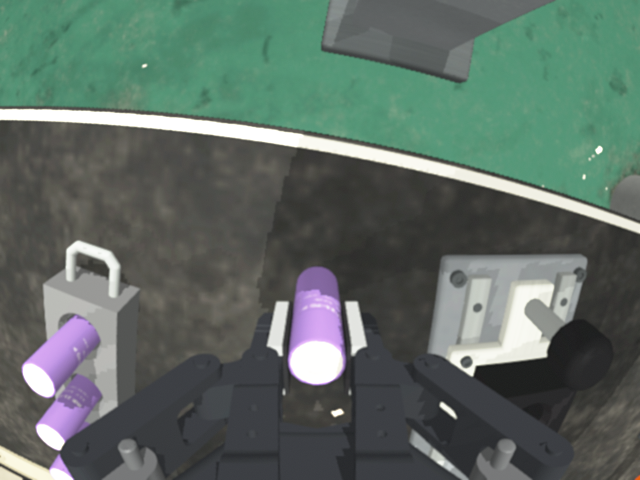

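The picture shows the cell held upright between the pads, its top at (316,362), and the bench around it clear. I'll set it down and go above the rack cell.

Request:
send_rows([
  {"linear":[0,0,-0.006],"rot":[0,0,0]},
  {"linear":[0,0,0],"rot":[0,0,0]},
])

```text
t: 4.65
eef_pos: [0.4353, -0.1402, 0.0371]
tcp_rot: [-0.088, 0.996, -0.0, 0.001]
wrist_force: [0.3, -0.6, 2.1]
width: 0.242
finger_force: 30.2
```

Request:
send_rows([
  {"linear":[0,0,0],"rot":[0,0,0]},
  {"linear":[0,0,0],"rot":[0,0,0]},
  {"linear":[0,0,0],"rot":[0,0,0]},
  {"linear":[0,0,0],"rot":[0,0,0]},
  {"linear":[0,0,0.12],"rot":[0,0,0]},
  {"linear":[0,0,0.12],"rot":[0,0,0]},
  {"linear":[0.0375,-0.1067,0.05],"rot":[0,0,-0.092]},
  {"linear":[0.0375,-0.1067,0],"rot":[0,0,-0.092]},
  {"linear":[0.0375,-0.1067,0],"rot":[0,0,-0.092]},
  {"linear":[0,0,0],"rot":[0,0,0]},
  {"linear":[0,0,0],"rot":[0,0,0]},
], grip=1)

```text
t: 5.75
eef_pos: [0.4792, -0.2687, 0.152]
tcp_rot: [0.057, 0.998, 0.0, -0.0]
wrist_force: [-0.8, 0.1, 0.1]
width: 1.0
finger_force: 0.0
```

Run:
```python
from h import *
s,w=wrist();print(s["eef_pos"],s["tcp_rot"]);im=w["image"];M=masks(im);P={}
for n,p in(("next",[.4799,-.2678,.075]),("mid",[.5244,-.2728,.075]),("far",[.5689,-.2779,.075]),("T",[.4351,-.1402,.070])):
    c=proj(w,p);e=blob(im,M["white"],c,28);P[n]=fish(w,*e[0],p[2]);print(n,np.round(c,1),np.round(e[0],1),np.round(e[1],1),P[n].round(4))
```

```text
[ 0.4792395  -0.268716    0.15201282] [ 5.73331252e-02  9.98354983e-01  2.76631340e-04 -4.05365024e-04]
next [318.5 260. ] [317.5 259.6] [30.  32.3] [ 0.4796 -0.2683  0.075 ]
mid [318.5 321.7] [317.5 321.4] [25.7 30.7] [ 0.5241 -0.2735  0.075 ]
far [318.4 373.5] [317.5 373.1] [21.9 27.4] [ 0.5684 -0.2784  0.075 ]
T [503.3 171.8] [501.9 170.7] [26.1 29.8] [ 0.4343 -0.1412  0.07  ]
```

Request:
send_rows([
  {"linear":[0.002,0.002,-0.1],"rot":[0,0,0]},
  {"linear":[0,0,-0.1],"rot":[0,0,0]},
  {"linear":[0,0,-0.0775],"rot":[0,0,0]},
  {"linear":[0,0,0],"rot":[0,0,0]},
])

```text
t: 6.2
eef_pos: [0.4771, -0.2645, 0.038]
tcp_rot: [0.056, 0.998, 0.002, -0.004]
wrist_force: [0.3, -0.1, -0.1]
width: 1.0
finger_force: 0.0
```

Request:
send_rows([
  {"linear":[0,0,0],"rot":[0,0,0]},
  {"linear":[0,0,0],"rot":[0,0,0]},
  {"linear":[0,0,0],"rot":[0,0,0]},
  {"linear":[0,0,0],"rot":[0,0,0]},
  {"linear":[0,0,0],"rot":[0,0,0]},
  {"linear":[0,0,0],"rot":[0,0,0]},
  {"linear":[0,0,0],"rot":[0,0,0]},
], grip=0, squeeze=30)

```text
t: 6.9
eef_pos: [0.4811, -0.2677, 0.0426]
tcp_rot: [0.057, 0.998, -0.0, 0.001]
wrist_force: [0.3, 1.7, 6.8]
width: 0.246
finger_force: 29.4
```

Request:
send_rows([
  {"linear":[0,0,0.07],"rot":[0,0,0]},
  {"linear":[0,0,0.09],"rot":[0,0,0]},
  {"linear":[0,0,0.09],"rot":[0,0,0]},
  {"linear":[0,0.1055,0],"rot":[0,0,0.046]},
  {"linear":[0,0.1055,0],"rot":[0,0,0.046]},
  {"linear":[0,0.1055,0],"rot":[0,0,0.046]},
  {"linear":[0,0.1055,0],"rot":[0,0,0.046]},
  {"linear":[0,0.1055,0],"rot":[0,0,0.046]},
  {"linear":[-0.005,0.1055,0],"rot":[0,0,0.047]},
  {"linear":[0,0,0],"rot":[0,0,0]},
  {"linear":[0,0,0],"rot":[0,0,0]},
])

```text
t: 8.0
eef_pos: [0.4784, -0.0133, 0.1418]
tcp_rot: [-0.089, 0.996, -0.0, 0.0]
wrist_force: [0.4, 0.3, -0.0]
width: 0.24
finger_force: 29.9
```

Run:
```python
from h import *
s,w=wrist();p=s["eef_pos"];print(p,s["tcp_rot"],s["wrist_force"]);im=w["image"];M=masks(im)
zt=p[2]-.0376+.07;c=proj(w,[p[0],p[1],zt]);e=blob(im,M["white"],c,35);q=fish(w,*e[0],zt);print(c,e,q,"need",np.array([.4764,-.0151])-q[:2])
cv2.imwrite("pics/w3.png",w["image"][:,:,::-1])
```

```text
[ 0.47837341 -0.01333231  0.1417934 ] [-8.93561536e-02  9.95999706e-01 -1.47498315e-04  2.05842595e-04] [ 0.44900481  0.28408369 -0.02113264]
(np.float64(316.7505433013853), np.float64(364.58640672678337)) ((317.0559997558594, 369.4526672363281), (59.92727279663086, 61.856563568115234), 7.3342366218566895) [ 0.48058213 -0.01281788  0.1741934 ] need [-0.00418213 -0.00228212]
```

View pics/w3.png

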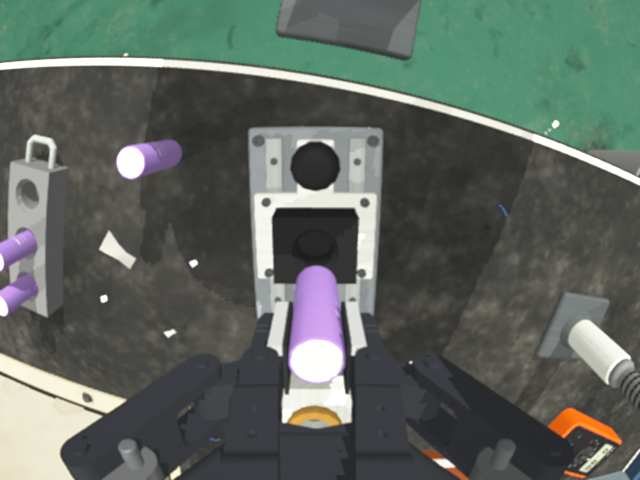

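The held cell's top is at (317,361), the carriage pocket at (315,245) is empty, and the old cell stands at (132,160). By this and the grasp offset the correction is about (−0.5, −1.5) mm.

Request:
send_rows([
  {"linear":[-0.001,-0.004,-0.06],"rot":[0,0,0]},
  {"linear":[0,0,-0.04],"rot":[0,0,0]},
  {"linear":[0,0,-0.03],"rot":[0,0,0]},
  {"linear":[0,0,-0.03],"rot":[0,0,0]},
  {"linear":[0,0,-0.02],"rot":[0,0,0]},
  {"linear":[0,0,-0.005],"rot":[0,0,0]},
  {"linear":[0,0,0],"rot":[0,0,0]},
])

```text
t: 8.75
eef_pos: [0.4779, -0.0159, 0.0673]
tcp_rot: [-0.088, 0.996, -0.0, -0.0]
wrist_force: [-0.1, -1.0, -0.6]
width: 0.239
finger_force: 31.3
```

Request:
send_rows([
  {"linear":[0,0,0],"rot":[0,0,0]},
  {"linear":[0,0,0],"rot":[0,0,0]},
  {"linear":[0,0,0],"rot":[0,0,0]},
  {"linear":[0,0,0],"rot":[0,0,0]},
  {"linear":[0,0,0.1],"rot":[0,0,0]},
  {"linear":[0,0,0.1],"rot":[0,0,0]},
  {"linear":[-0.0355,-0.104,0],"rot":[0,0,0]},
  {"linear":[-0.0355,-0.104,0],"rot":[0,0,0]},
  {"linear":[-0.0355,-0.104,0],"rot":[0,0,0]},
  {"linear":[0,0,0],"rot":[0,0,0]},
  {"linear":[0,0,0],"rot":[0,0,0]},
], grip=1)

```text
t: 9.85
eef_pos: [0.4351, -0.1413, 0.1477]
tcp_rot: [-0.087, 0.996, 0.0, 0.0]
wrist_force: [0.6, -0.1, -0.5]
width: 1.0
finger_force: 0.0
```

Run:
```python
from h import *
s,w=wrist();print(s["eef_pos"],s["tcp_rot"]);im=w["image"];M=masks(im)
for n,p,r in(("T",[.4343,-.1412,.070],28),("nextInNest",[.4764,-.0151,.099],20)):
    c=proj(w,p);e=blob(im,M["white"],c,r);print(n,np.round(c,1),np.round(e[0],1),np.round(e[1],1),fish(w,*e[0],p[2]).round(4))
```

```text
[ 0.43513851 -0.14130916  0.14767818] [-8.68395011e-02  9.96222293e-01  1.87258592e-05  2.09851706e-04]
T [317.2 257.6] [318.3 257.4] [30.  31.7] [ 0.4341 -0.1406  0.07  ]
nextInNest [488.6 358.4] [488.2 355.8] [21.  23.7] [ 0.4743 -0.0164  0.099 ]
```

Request:
send_rows([
  {"linear":[0,0.002,-0.1],"rot":[0,0,0]},
  {"linear":[0,0,-0.1],"rot":[0,0,0]},
  {"linear":[0,0,-0.075],"rot":[0,0,0]},
  {"linear":[0,0,0],"rot":[0,0,0]},
])

```text
t: 10.3
eef_pos: [0.4332, -0.1377, 0.0345]
tcp_rot: [-0.089, 0.996, 0.001, -0.003]
wrist_force: [0.4, 0.1, -0.1]
width: 1.005
finger_force: 0.0
```

Request:
send_rows([
  {"linear":[0,0,0],"rot":[0,0,0]},
  {"linear":[0,0,0],"rot":[0,0,0]},
  {"linear":[0,0,0],"rot":[0,0,0]},
  {"linear":[0,0,0],"rot":[0,0,0]},
  {"linear":[0,0,0],"rot":[0,0,0]},
  {"linear":[0,0,0],"rot":[0,0,0]},
  {"linear":[0,0,0],"rot":[0,0,0]},
], grip=0, squeeze=30)

```text
t: 11.0
eef_pos: [0.4362, -0.14, 0.0386]
tcp_rot: [-0.088, 0.996, -0.0, 0.001]
wrist_force: [-1.3, 1.2, 8.0]
width: 0.239
finger_force: 29.0
```

Request:
send_rows([
  {"linear":[0,0,0.1],"rot":[0,0,0]},
  {"linear":[0,0,0.1],"rot":[0,0,0]},
  {"linear":[0.0376,-0.1064,0],"rot":[0,0,-0.0923]},
  {"linear":[0.0376,-0.1064,0],"rot":[0,0,-0.0923]},
  {"linear":[0.0376,-0.1064,0],"rot":[0,0,-0.0923]},
  {"linear":[0,0,0],"rot":[0,0,0]},
  {"linear":[0,0,0],"rot":[0,0,0]},
  {"linear":[0,0,0],"rot":[0,0,0]},
])

```text
t: 11.8
eef_pos: [0.4797, -0.2666, 0.1173]
tcp_rot: [0.056, 0.998, 0.0, -0.001]
wrist_force: [-0.8, 0.2, -0.2]
width: 0.237
finger_force: 29.8
```

Run:
```python
from h import *
s,w=wrist();p=s["eef_pos"];print(p,s["tcp_rot"],s["wrist_force"]);im=w["image"];M=masks(im)
zt=p[2]-.0386+.07;c=np.array(proj(w,[p[0],p[1],zt]));e=blob(im,M["white"],c-[0,4],33);q=fish(w,*e[0],zt);print(c,e,q,"need",np.array([.4796,-.2683])-q[:2],"tcp way",np.array([.4813,-.2677])-p[:2])
```

```text
[ 0.47966378 -0.26660257  0.11731886] [ 5.63568402e-02  9.98410487e-01  3.45216772e-04 -5.35929445e-04] [-0.84615289  0.2287148  -0.23002133]
[317.10945845 362.71769458] ((316.54705810546875, 357.38262939453125), (43.30139923095703, 53.2446174621582), 91.88255310058594) [ 0.47722072 -0.26653321  0.14871886] need [ 0.00237928 -0.00176679] tcp way [ 0.00163622 -0.00109743]
```

Request:
send_rows([
  {"linear":[0.005,-0.0035,-0.05],"rot":[0,0,0]},
  {"linear":[0,0,-0.04],"rot":[0,0,0]},
  {"linear":[0,0,-0.03],"rot":[0,0,0]},
  {"linear":[0,0,-0.03],"rot":[0,0,0]},
  {"linear":[0,0,-0.025],"rot":[0,0,0]},
  {"linear":[0,0,-0.008],"rot":[0,0,0]},
  {"linear":[0,0,0],"rot":[0,0,0]},
])

```text
t: 12.55
eef_pos: [0.4826, -0.2687, 0.0442]
tcp_rot: [0.057, 0.998, 0.0, -0.0]
wrist_force: [-0.1, -0.3, -1.0]
width: 0.24
finger_force: 29.8
```

Request:
send_rows([
  {"linear":[0,0,0],"rot":[0,0,0]},
  {"linear":[0,0,0],"rot":[0,0,0]},
  {"linear":[0,0,0],"rot":[0,0,0]},
  {"linear":[0,0,0],"rot":[0,0,0]},
  {"linear":[0,0,0.12],"rot":[0,0,0]},
  {"linear":[0,0,0.12],"rot":[0,0,0]},
  {"linear":[0,0,0.06],"rot":[0,0,0]},
], grip=1)

```text
t: 13.25
eef_pos: [0.4839, -0.2696, 0.168]
tcp_rot: [0.057, 0.998, -0.001, 0.002]
wrist_force: [0.5, -0.5, 0.4]
width: 0.998
finger_force: 0.0
```

Request:
send_rows([
  {"linear":[-0.046,0.0978,0],"rot":[0,0,0.046]},
  {"linear":[-0.046,0.0978,0],"rot":[0,0,0.046]},
  {"linear":[-0.046,0.0978,0],"rot":[0,0,0.046]},
  {"linear":[-0.046,0.0978,0],"rot":[0,0,0.046]},
  {"linear":[-0.046,0.0978,0],"rot":[0,0,0.046]},
  {"linear":[-0.046,0.0978,0],"rot":[0,0,0.047]},
  {"linear":[0,0,0],"rot":[0,0,0]},
  {"linear":[0,0,0],"rot":[0,0,0]},
], grip=0)

```text
t: 14.05
eef_pos: [0.3722, -0.0335, 0.1646]
tcp_rot: [-0.089, 0.996, -0.0, 0.001]
wrist_force: [1.1, -0.2, 0.7]
width: 0.001
finger_force: 0.0
```

Run:
```python
from h import *
s,w=wrist();print(s["t"],s["eef_pos"],s["tcp_rot"],s["wrist_force"]);im=w["image"];M=masks(im)
for n,p,r,k in(("T",[.4796,-.2683,.075],14,"white"),("nest",[.4764,-.0151,.099],22,"white"),("ring",[.5597,-.0003,.128],25,"brass"),("knob",[.4189,-.025,.086],24,"dark")):
    try:
        c=proj(w,p);e=blob(im,M[k],c,r);print(n,np.round(c,1),np.round(e[0],1),np.round(e[1],1),fish(w,*e[0],p[2]).round(4))
    except Exception as x: print(n,c,x)
cv2.imwrite("pics/w4.png",w["image"][:,:,::-1])
```

```text
14.05 [ 0.37217624 -0.03345385  0.16463158] [-8.93659932e-02  9.95998683e-01 -1.74564519e-04  5.58090744e-04] [ 1.13290826 -0.2481414   0.73349778]
T [ 39.6 317.7] [ 40.1 318.5] [13.6 22.4] [ 0.4803 -0.2679  0.075 ]
nest [316.1 399.1] [316.4 402.2] [12.  18.8] [ 0.4795 -0.0143  0.099 ]
ring (np.float64(315.7252943426052), np.float64(493.74553975743055)) max() iterable argument is empty
knob (np.float64(316.8125961425975), np.float64(323.09336697451874)) OpenCV(4.12.0) /io/opencv/modules/imgproc/src/shapedescr.cpp:361: error: (-201:Incorrect size of input array) There should be at least 5 points to fit the ellipse in function 'fitEllipseNoDirect'
```

View pics/w4.png

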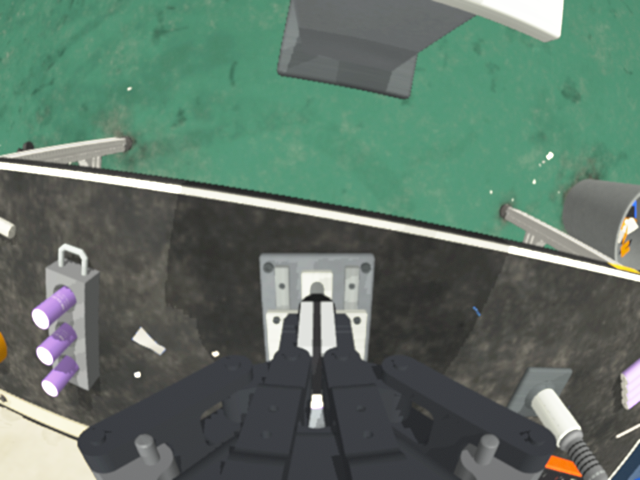

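All three rack pockets hold upright cells, with tops at (40,317), (50,352) and (52,384). The shut fingers are behind the knob at (317,295). I'll lower them and push.

Request:
send_rows([
  {"linear":[0,0,-0.12],"rot":[0,0,0]},
  {"linear":[0,0,-0.12],"rot":[0,0,0]},
  {"linear":[0,0,0],"rot":[0,0,0]},
  {"linear":[0.03,0.0053,0],"rot":[0,0,0]},
  {"linear":[0.03,0.0053,0],"rot":[0,0,0]},
  {"linear":[0.03,0.0053,0],"rot":[0,0,0]},
  {"linear":[0.03,0.0053,0],"rot":[0,0,0]},
  {"linear":[0.03,0.0053,0],"rot":[0,0,0]},
  {"linear":[0.03,0.0053,0],"rot":[0,0,0]},
  {"linear":[0.03,0.0053,0],"rot":[0,0,0]},
  {"linear":[0,0,0],"rot":[0,0,0]},
])

```text
t: 15.2
eef_pos: [0.4588, -0.0189, 0.0686]
tcp_rot: [-0.088, 0.996, -0.0, 0.001]
wrist_force: [0.0, 0.5, -0.3]
width: -0.002
finger_force: 0.0
```

Request:
send_rows([
  {"linear":[0.015,0.0026,0],"rot":[0,0,0]},
  {"linear":[0.015,0.0026,0],"rot":[0,0,0]},
  {"linear":[0.01,0.0018,0],"rot":[0,0,0]},
])

```text
t: 15.5
eef_pos: [0.4721, -0.0163, 0.0681]
tcp_rot: [-0.088, 0.996, 0.0, -0.0]
wrist_force: [-3.2, 0.2, 1.7]
width: 0.0
finger_force: 1.6
```

Request:
send_rows([
  {"linear":[0.0075,0.0013,0],"rot":[0,0,0]},
  {"linear":[0,0,0],"rot":[0,0,0]},
])

```text
t: 15.7
eef_pos: [0.4755, -0.0158, 0.0682]
tcp_rot: [-0.088, 0.996, 0.0, 0.0]
wrist_force: [-0.2, 0.2, -0.2]
width: -0.001
finger_force: 0.4
```

Request:
send_rows([
  {"linear":[0.0075,0.0013,0],"rot":[0,0,0]},
  {"linear":[0,0,0],"rot":[0,0,0]},
])

```text
t: 15.9
eef_pos: [0.4783, -0.0154, 0.0683]
tcp_rot: [-0.088, 0.996, 0.0, 0.0]
wrist_force: [-1.7, 0.4, 0.4]
width: 0.001
finger_force: 0.7
```

Request:
send_rows([
  {"linear":[0.0075,0.0013,0],"rot":[0,0,0]},
  {"linear":[0,0,0],"rot":[0,0,0]},
])

```text
t: 16.1
eef_pos: [0.4796, -0.015, 0.068]
tcp_rot: [-0.088, 0.996, 0.0, -0.002]
wrist_force: [-8.5, -0.3, 5.3]
width: -0.003
finger_force: 3.9
```

Request:
send_rows([
  {"linear":[0.0075,0.0013,0],"rot":[0,0,0]},
  {"linear":[0,0,0],"rot":[0,0,0]},
])

```text
t: 16.3
eef_pos: [0.4797, -0.0148, 0.0677]
tcp_rot: [-0.089, 0.996, 0.0, -0.004]
wrist_force: [-16.4, -4.8, 12.0]
width: -0.001
finger_force: 8.8
```

Home against the stop. I'll back off and go over the probe.

Request:
send_rows([
  {"linear":[-0.06,-0.0106,0],"rot":[0,0,0]},
  {"linear":[-0.06,-0.0106,0],"rot":[0,0,0]},
  {"linear":[0,0,0.117],"rot":[0,0,0]},
  {"linear":[0,0,0.117],"rot":[0,0,0]},
  {"linear":[0,0,0.117],"rot":[0,0,0]},
  {"linear":[0,0,0.117],"rot":[0,0,0]},
])

```text
t: 16.9
eef_pos: [0.4366, -0.0229, 0.258]
tcp_rot: [-0.088, 0.996, -0.0, 0.001]
wrist_force: [0.8, -0.4, 0.2]
width: 0.0
finger_force: 0.0
```

Request:
send_rows([
  {"linear":[0.027,0.1035,0],"rot":[0,0,0]},
  {"linear":[0.027,0.1035,0],"rot":[0,0,0]},
  {"linear":[0.027,0.1035,0],"rot":[0,0,0]},
  {"linear":[0.027,0.1035,0],"rot":[0,0,0]},
  {"linear":[0.027,0.1035,0],"rot":[0,0,0]},
  {"linear":[0.027,0.1035,0],"rot":[0,0,0]},
  {"linear":[0.027,0.1035,0],"rot":[0,0,0]},
  {"linear":[0,0,0],"rot":[0,0,0]},
  {"linear":[0,0,0],"rot":[0,0,0]},
], grip=1)

```text
t: 17.8
eef_pos: [0.512, 0.2679, 0.2554]
tcp_rot: [-0.089, 0.996, 0.0, 0.0]
wrist_force: [-0.3, -1.3, 0.6]
width: 1.004
finger_force: 0.0
```

Run:
```python
from h import *
s,w=wrist();print(s["t"],s["eef_pos"],s["tcp_rot"]);im=w["image"];M=masks(im)
print(proj(w,[.525,.27,.164]))
for n,p,r,k in(("ring",[.5597,-.0003,.128],22,"brass"),("cell",[.4764+.0837,-.0151+.0148,.099],12,"white"),("knob",[.5026,-.0103,.086],22,"dark")):
    c=proj(w,p);e=blob(im,M[k],c,r);print(n,np.round(c,1),np.round(e[0],1),np.round(e[1],1),fish(w,*e[0],p[2]).round(4))
cv2.imwrite("pics/w5.png",w["image"][:,:,::-1])
```

```text
17.8 [0.51201272 0.26789265 0.25535425] [-8.91637288e-02  9.96016937e-01  3.57560317e-06  3.02539535e-04]
(np.float64(316.4498442932771), np.float64(269.87863870428265))
ring [ 31.  237.1] [ 31.8 237.6] [23.  31.8] [0.56   0.0008 0.128 ]
cell [ 48.5 229. ] [ 46.4 228.9] [15.7 23.7] [ 0.5605 -0.0033  0.099 ]
knob [ 48.2 170.2] [ 55.4 169.7] [23.8 28. ] [ 5.011e-01 -1.000e-04  8.600e-02]
```

View pics/w5.png

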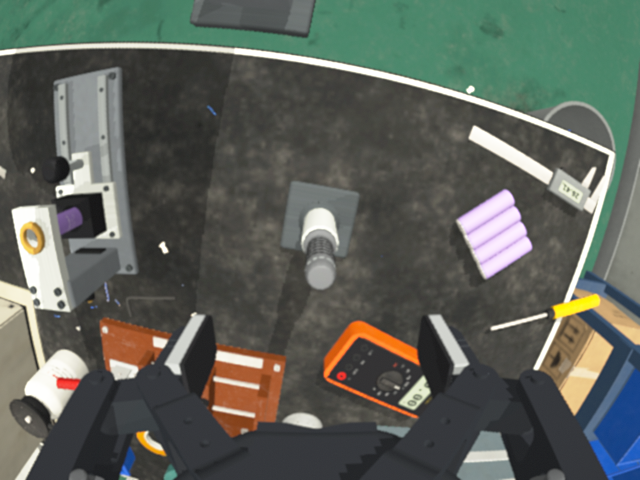

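The probe's top disc is at (320,273) and its stand's base corners are at (294,181), (359,190), (348,257) and (281,247). The carriage is home, with the cell under the ring at (32,238). I'll cast these.

Run:
```python
from h import *
s,w=wrist();im=w["image"];print(s["eef_pos"])
g=cv2.medianBlur(cv2.cvtColor(im,cv2.COLOR_RGB2GRAY),3)
c=cv2.HoughCircles(g[235:310,270:370],cv2.HOUGH_GRADIENT,1,50,param1=80,param2=12,minRadius=11,maxRadius=19);print(c)
for q in c[0]: print("top",fish(w,q[0]+270,q[1]+235,.164).round(4))
print("hand",fish(w,320,273.5,.164).round(4),"base",fish(w,320.5,218.7,.010).round(4))
```

```text
[0.51175408 0.26690718 0.25537044]
[[[51.5 41.5 13.2]]]
top [0.5289 0.2732 0.164 ]
hand [0.5269 0.2718 0.164 ] base [0.5274 0.2737 0.01  ]
```

Request:
send_rows([
  {"linear":[0.022,0.008,-0.07],"rot":[0,0,0]},
  {"linear":[0.02,0.008,-0.07],"rot":[0,0,0]},
  {"linear":[0,0,0],"rot":[0,0,0]},
  {"linear":[0,0,0],"rot":[0,0,0]},
])

```text
t: 18.3
eef_pos: [0.5283, 0.2723, 0.1998]
tcp_rot: [-0.088, 0.996, -0.0, -0.0]
wrist_force: [0.4, -0.1, -0.1]
width: 1.0
finger_force: 0.0
```

Run:
```python
from h import *
s,w=wrist();im=w["image"];print(s["eef_pos"])
c=proj(w,[.5275,.2725,.164]);print(c);x,y=int(c[0]),int(c[1])
cv2.imwrite("pics/w6.png",cv2.resize(im[y-75:y+75,x-100:x+100],None,fx=4,fy=4,interpolation=cv2.INTER_CUBIC)[:,:,::-1]);print(x-100,y-75)
```

```text
[0.52829844 0.27230128 0.19981975]
(np.float64(317.4585472814745), np.float64(285.3717314169252))
217 210
```

View pics/w6.png

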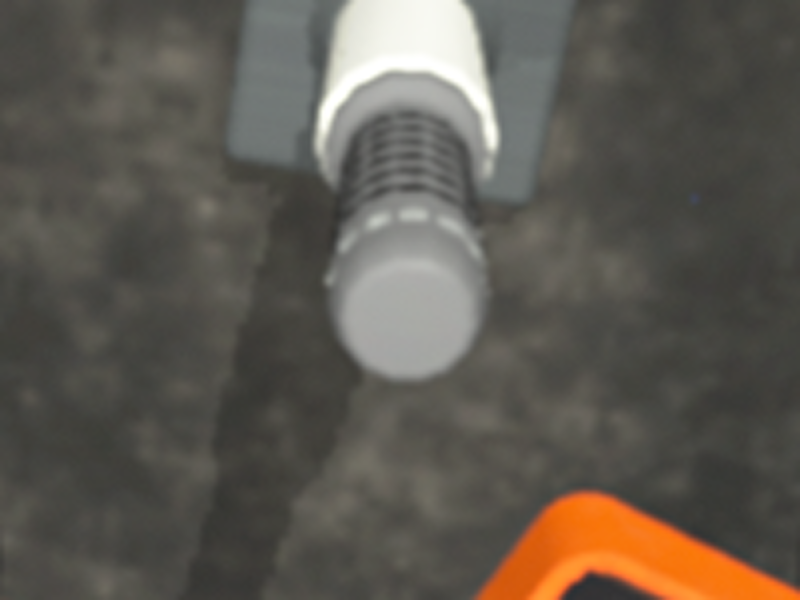

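The flat top disc is centred at (409,318) in the crop, which is pixel (319.1,289.3).

Run:
```python
from h import *
s,w=wrist();p=fish(w,319.1,289.3,.164);print(s["eef_pos"],p.round(4))
```

```text
[0.52874558 0.27274885 0.20067081] [0.5305 0.2743 0.164 ]
```

Request:
send_rows([
  {"linear":[0.005,0.005,-0.09],"rot":[0,0,0]},
  {"linear":[0,0,-0.09],"rot":[0,0,0]},
  {"linear":[0,0,-0.0375],"rot":[0,0,0]},
  {"linear":[0,0,0],"rot":[0,0,0]},
])

```text
t: 18.8
eef_pos: [0.5296, 0.2748, 0.1116]
tcp_rot: [-0.088, 0.996, -0.001, -0.001]
wrist_force: [0.6, 0.5, -1.1]
width: 1.001
finger_force: 0.0
```

Request:
send_rows([
  {"linear":[0,0,0],"rot":[0,0,0]},
  {"linear":[0,0,0],"rot":[0,0,0]},
  {"linear":[0,0,0],"rot":[0,0,0]},
  {"linear":[0,0,0],"rot":[0,0,0]},
  {"linear":[0,0,0],"rot":[0,0,0]},
  {"linear":[0,0,0],"rot":[0,0,0]},
  {"linear":[0,0,0],"rot":[0,0,0]},
  {"linear":[0,0,0],"rot":[0,0,0]},
], grip=0, squeeze=50)

```text
t: 19.6
eef_pos: [0.5309, 0.2757, 0.1133]
tcp_rot: [-0.088, 0.996, 0.0, 0.001]
wrist_force: [-0.5, 0.2, 6.1]
width: 0.242
finger_force: 48.5
```

Request:
send_rows([
  {"linear":[0,0,0.05],"rot":[0,0,0]},
  {"linear":[0,0,0.09],"rot":[0,0,0]},
  {"linear":[0,0,0.09],"rot":[0,0,0]},
  {"linear":[0,0,0.09],"rot":[0,0,0]},
  {"linear":[0,0,0.08],"rot":[0,0,0]},
  {"linear":[0,0,0],"rot":[0,0,0]},
])

```text
t: 20.2
eef_pos: [0.5326, 0.2764, 0.2774]
tcp_rot: [-0.088, 0.996, 0.001, 0.004]
wrist_force: [0.7, -0.4, -1.3]
width: 0.243
finger_force: 49.0
```

Request:
send_rows([
  {"linear":[0.0125,-0.1147,0],"rot":[0,0,0]},
  {"linear":[0.0125,-0.1147,0],"rot":[0,0,0]},
  {"linear":[0.0125,-0.1147,0],"rot":[0,0,0]},
  {"linear":[0.0125,-0.1147,0],"rot":[0,0,0]},
  {"linear":[0.0125,-0.1147,0],"rot":[0,0,0]},
  {"linear":[0.0125,-0.1147,0],"rot":[0,0,0]},
  {"linear":[0,0,0],"rot":[0,0,0]},
  {"linear":[0,0,0],"rot":[0,0,0]},
  {"linear":[0,0,0],"rot":[0,0,0]},
])

```text
t: 21.1
eef_pos: [0.5601, 0.0008, 0.2718]
tcp_rot: [-0.088, 0.996, 0.0, -0.001]
wrist_force: [0.5, 0.9, -0.6]
width: 0.241
finger_force: 49.3
```

Run:
```python
from h import *
s,w=wrist();print(s["t"],s["eef_pos"],s["tcp_rot"],s["wrist_force"])
d=manip.snapshot("scene");T=np.linalg.inv(d["world_from_camera"])
def pj(p):
    c=d["K"]@(T@np.r_[p,1])[:3];return c[:2]/c[2]
p=s["eef_pos"]
print("ring",pj([.5597,-.0003,.131]),"tip exp",pj([p[0],p[1],p[2]-.0953]),"top",pj([p[0],p[1],p[2]+.05]))
x,y=[int(v) for v in pj([.56,0,.17])]
a=cv2.resize(d["image"][y-50:y+50,x-50:x+50],(400,400),interpolation=cv2.INTER_CUBIC);print("scene crop",x-50,y-50)
c=proj(w,[p[0],p[1],p[2]-.02]);c=np.clip(np.array(c,int),100,379);print("wrist crop",c-100)
b=cv2.resize(w["image"][c[1]-100:c[1]+100,c[0]-100:c[0]+100],(400,400),interpolation=cv2.INTER_CUBIC)
cv2.imwrite("pics/c7.png",np.hstack([a,b])[:,:,::-1])
```

```text
21.1 [0.56008897 0.00081787 0.27183481] [-8.83549139e-02  9.96088880e-01  2.91489728e-04 -5.17638430e-04] [ 0.46039838  0.89018204 -0.62065968]
ring [316.55612913 251.77555392] tip exp [316.61366601 237.70567483] top [316.99679185 187.53146094]
scene crop 266 189
wrist crop [216 200]
```

View pics/c7.png

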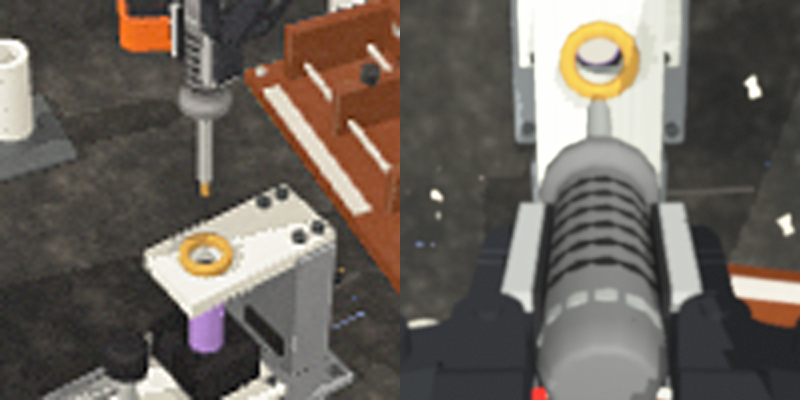

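In the scene crop the rod's tip at (205,193) is above the ring centre at (206,253). In the wrist crop the rod is at column 200 and the ring at 199. Both views agree to about 1 mm in x, so I'll shift 1 mm and lower to just above the ring.

Request:
send_rows([
  {"linear":[0.0025,-0.0005,-0.03],"rot":[0,0,0]},
  {"linear":[0,0,-0.03],"rot":[0,0,0]},
  {"linear":[0,0,-0.03],"rot":[0,0,0]},
  {"linear":[0,0,0],"rot":[0,0,0]},
  {"linear":[0,0,0],"rot":[0,0,0]},
])

```text
t: 21.7
eef_pos: [0.5612, -0.0, 0.2359]
tcp_rot: [-0.088, 0.996, 0.0, -0.001]
wrist_force: [-0.4, 0.3, -0.7]
width: 0.245
finger_force: 49.3
```

Run:
```python
from h import *
s,w=wrist();print(s["t"],s["eef_pos"],s["tcp_rot"],s["wrist_force"])
d=manip.snapshot("scene");t=manip.snapshot("top");x,y=316,245
a=cv2.resize(d["image"][y-30:y+20,x-25:x+25],(400,400),interpolation=cv2.INTER_CUBIC)
b=cv2.resize(w["image"][200:300,266:366],(400,400),interpolation=cv2.INTER_CUBIC)
cv2.imwrite("pics/c8.png",np.hstack([a,b])[:,:,::-1])
```

```text
21.7 [ 5.61224119e-01 -8.81658119e-06  2.35856994e-01] [-8.83714150e-02  9.96087411e-01  4.90134673e-05 -6.00841299e-04] [-0.38516488  0.34526885 -0.73734141]
```

View pics/c8.png

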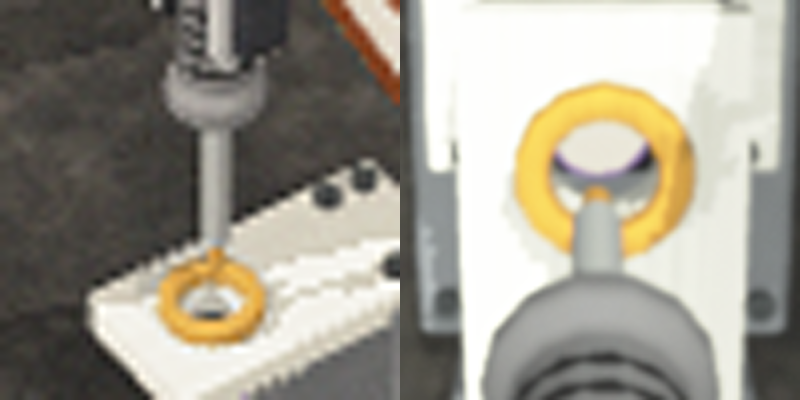

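The tip is about 9 px left of the ring's centre in the 4x wrist crop, at (196,190) against (205,170). In the 8x scene crop it is at 215 against 213. I'll cast these to get the correction.

Run:
```python
from h import *
s,w=wrist();f=lambda a,b,z:fish(w,266+a/4-.4,200+b/4-.4,z)
print(s["eef_pos"],f(196,187,s["eef_pos"][2]-.0953),f(205,170,.131),f(205,170,.128))
```

```text
[ 5.61861193e-01 -1.26000313e-04  2.36931271e-01] [ 0.55982358 -0.00200777  0.14163127] [ 5.59978069e-01 -4.38827244e-04  1.31000000e-01] [ 5.60933717e-01 -2.67694727e-04  1.28000000e-01]
```

Request:
send_rows([
  {"linear":[0.001,0.0035,0],"rot":[0,0,0]},
  {"linear":[0,0,0],"rot":[0,0,0]},
  {"linear":[0,0,-0.015],"rot":[0,0,0]},
  {"linear":[0,0,-0.015],"rot":[0,0,0]},
  {"linear":[0,0,-0.015],"rot":[0,0,0]},
  {"linear":[0,0,-0.015],"rot":[0,0,0]},
  {"linear":[0,0,-0.015],"rot":[0,0,0]},
  {"linear":[0,0,-0.015],"rot":[0,0,0]},
  {"linear":[0,0,0],"rot":[0,0,0]},
  {"linear":[0,0,0],"rot":[0,0,0]},
])

```text
t: 22.9
eef_pos: [0.5619, 0.0013, 0.2003]
tcp_rot: [-0.088, 0.996, 0.0, -0.0]
wrist_force: [-0.5, -0.0, -0.4]
width: 0.24
finger_force: 49.3
```

Run:
```python
from h import *
F=[]
for i in range(6):
    s,w=wrist();F.append(np.r_[s["eef_pos"],s["wrist_force"]])
print(np.mean(F,0).round(4),np.std(F,0).round(4))
```

```text
[ 0.5621  0.0013  0.2007  0.0285  0.3374 -0.6106] [1.000e-04 0.000e+00 2.000e-04 5.182e-01 4.087e-01 5.115e-01]
```

Request:
send_rows([
  {"linear":[0,0,-0.01],"rot":[0,0,0]},
  {"linear":[0,0,-0.01],"rot":[0,0,0]},
  {"linear":[0,0,-0.006],"rot":[0,0,0]},
  {"linear":[0,0,0],"rot":[0,0,0]},
  {"linear":[0,0,0],"rot":[0,0,0]},
  {"linear":[0,0,0],"rot":[0,0,0]},
])

```text
t: 23.8
eef_pos: [0.562, 0.0013, 0.1902]
tcp_rot: [-0.088, 0.996, -0.0, 0.0]
wrist_force: [0.2, -0.0, 0.6]
width: 0.239
finger_force: 49.4
```

Run:
```python
from h import *
F=[]
for i in range(8):
    s,w=wrist();F.append(np.r_[s["eef_pos"],s["wrist_force"]])
print(np.mean(F,0).round(4),np.std(F,0).round(4))
d=manip.snapshot("scene");x,y=316,245
a=cv2.resize(d["image"][y-30:y+20,x-25:x+25],(400,400),interpolation=cv2.INTER_CUBIC)
b=cv2.resize(w["image"][200:300,266:366],(400,400),interpolation=cv2.INTER_CUBIC)
cv2.imwrite("pics/c9.png",np.hstack([a,b])[:,:,::-1])
```

```text
[ 0.562   0.0013  0.1902  0.399  -0.1943  0.4971] [0.     0.     0.     0.5266 0.4632 0.539 ]
```

View pics/c9.png

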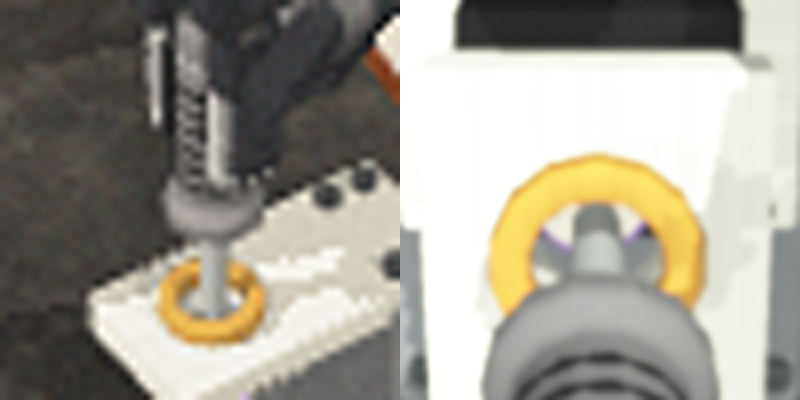

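The rod is centred in the ring: 597 against 598 in the wrist crop and 213 against 213 in the scene crop. The upward force rose by about 1.1 N, so the plunger is roughly 3–4 mm in. I'll lower 1 mm more, let it settle and hand in.

Request:
send_rows([
  {"linear":[0,0,-0.003],"rot":[0,0,0]},
  {"linear":[0,0,0],"rot":[0,0,0]},
  {"linear":[0,0,0],"rot":[0,0,0]},
  {"linear":[0,0,0],"rot":[0,0,0]},
  {"linear":[0,0,0],"rot":[0,0,0]},
  {"linear":[0,0,0],"rot":[0,0,0]},
])

```text
t: 24.85
eef_pos: [0.5619, 0.0013, 0.1889]
tcp_rot: [-0.088, 0.996, -0.0, 0.0]
wrist_force: [0.1, -1.1, 0.1]
width: 0.24
finger_force: 49.5
```

```bash
python3 -c "
from cell import manip
s=manip.read_state();print(s['t'],s['eef_pos'],s['wrist_force'],s['finger_force']);print(manip.job_done())"
```

```text
24.85 [0.56193759 0.00128453 0.1889103 ] [ 0.07083479 -1.13728404  0.1233484 ] 49.4568595290184
the job is handed in; nothing more can be done
None
```

I handed the job in at 24.85 s, but the hand-in returned no verdict: the cells are swapped, the carriage is home, and the gripper holds the probe centred in the ring with the plunger an estimated 4–5 mm in, going by height and a weak force reading.

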